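# Assemble the drying pot: spoked plate, then domed lid

### The arm

A 7-joint arm with a two-finger parallel gripper is mounted at the origin on the work surface. World frame = base frame: x ahead of the robot, y to its left, z up, the work surface at z = 0. Lengths are in m, angles in degrees, forces in N, time in s.
With the tool pointing down it reaches from about 0.425 to 0.875 m from the base axis. Payload 4.7 kg.
Tool frame: the origin (TCP) lies at the very end of the fingers, on their centre line; the grasp point (between the pads) lies 19 mm behind it; z points along the fingers, y is the line along which they close (so a half turn about z gives the same grasp; the last joint's range is limited). The gripper opens to 87 mm and grips with 3 to 60 N. Pads are 19 mm wide; open, the fingers measure 117 mm over their backs; the gripper's body (75 mm by 190 mm) begins 51 mm behind the grasp point.
Start: joints at [-71.098, 18.392, -4.016, 83.108, 1.295, 78.541, -3.26], TCP at [0.202, 0.618, 0.223] pointing down, gripper open.
Joint ranges: [-163.93, 163.93], [-17.29, 119.83], [-79.2, 71.16], [3.27, 140.29], [-89.18, 269.18], [5.43, 117.66], [-154.24, 154.24]. Speed limits (degrees/s): [147.25, 147.25, 180, 180, 180, 180, 180].

### API

Orientations are given as [roll, pitch, yaw] about the fixed x, y, z axes, in that order (R = Rz(yaw) Ry(pitch) Rx(roll)).
In Python, from cell import get_obs, eyes, env gives the robot as it stands.
- The arm moves only by the tool servo_tool, never from a script. Its argument "series" is a list that holds one entry, the list of rows, each a list of 7 numbers: the shift along the tool's x, y, z in units of 300 mm (1.0 is 300 mm), then the turn, a rotation vector about the tool's x, y, z in units of pi rad (1.0 is pi rad), then the opening, from 0 (shut) to 1 (fully open). In form: [[[tx, ty, tz, wx, wy, wz, gripper], ...]]. A call has 1 to 12 rows; each row is the pose to reach, as a shift and turn from the pose commanded when the call began, along the tool's axes at that moment, turning the shorter way round; what a row does not reach only later rows make up. A row lasts 1/12 s, in which the tool goes at most 41.7 mm and 7.16 degrees, less where a joint would pass 70% of its speed; a pose out of reach is approached as far as the arm can. A call with a number of a shift or a turn outside -1 to 1 is refused whole. A call with a gripper value outside its range is refused whole. The fingers move at their own pace and stop on an object; "grip_force" is the grip in N (left out, the last holds). Time passes only in rows, so rows that repeat a pose let the fingers close. It gives the time, the measured TCP pose, the force, the opening and the grip force at its end, in the units of the state.
- get_obs(): the state, without advancing time (a new reading comes with each control period).
- eyes.read_camera(name): name is "side" or "top" or "wrist"; returns a dict with "frame" (480x640x3 uint8, red, green, blue), "depth" (480x640 float32, m along the optical axis (not along the pixel's ray), 0 where there is no reading), "fx", "fy", "cx", "cy" (pixels), "distortion" ([k1, k2, p1, p2, k3] as OpenCV has them; the pictures are not rectified), "origin" and "rotation" of the camera in the world; the wrist camera has in their place "mount" (4x4, takes a point from camera to tool coordinates, whose origin is the TCP and whose axes are the flange's). Camera axes: x right, y down, z forward; pixel columns grow to the right and rows downward; lengths in m; the calibration is good to about 2 mm. A picture is of the moment at which its call begins: read the wrist's pose just before it.
- env.sign_off(): hands the job in; it is judged then, once.
The state is a dict: "time_s": time; "qpos": joint angles; "joint_velocities": joint speeds; "effort": joint torques, N m; "tool_pos": TCP position; "tool_rot": TCP orientation; "force": force on the tool from outside, world axes, zero at the start; "wrist_torque": the same for the moment, N m; "grip_width": finger opening in m; "grasp_force": force on a finger pad.
Only numpy, scipy, OpenCV 4.12 (cv2) and the standard library are available. Lean on these libraries where they do the work, as an engineer would, in place of code of your own. Each camera call takes 0.05 s, during which the arm holds its last target. There are 200 camera calls.

### The job

Get the small metal drying pot (desiccator) ready for use: lay the spoked support plate, the one with four openings, flat on the ledge inside the pot, then close the pot with the domed lid, centred and flat on its rim. The solid plate and the flat lid belong to another pot and are not wanted; set the two right parts down gently rather than letting them drop.

Things in the scene. Friction and masses are not known exactly. Their poses are not given: they have to be found in the camera images.
- pot_rim (a point): Round aluminium drying pot, open on top, fixed upright on the bench: 56 mm high, flange round the mouth 132 mm across, body 112 mm. This point: on its axis, level with the rim's top face; z up. Mouth 100 mm across; 14 mm below the rim is a flat ledge, the plate's seat, with a 48 mm well in its middle.
- plate_grip (a point): Spoked steel plate 78 mm across, 8 mm thick, four openings between four spokes; upright stem in the middle, 16 mm dia, 52 mm tall, to lift it by; 0.12 kg. Lies stem up. This point: half-way up the stem, 34 mm above the underside, 26 mm below the top; z up the stem. Seated, it is 20 mm above the rim. A like plate without openings is not wanted.
- lid_grip (a point): Hollow aluminium dome lid, open below, 62 mm high, flange 132 mm across (opening 92 mm); knob on top 24 mm dia, 46 mm tall; 0.3 kg. Stands knob up. This point: on the knob's axis, 86 mm above the underside, 22 mm below the knob's top; z up. On the pot it is 86 mm above the rim; 57 mm room inside for the stem. A flat 100 mm disc lid with a like knob is not wanted.
There are look-alikes about, which are no part of the job. Leave any purple look-alike of the part that bears pot_rim alone.

How it is judged:
By the outcome, as a careful person would: the job done as asked, in the order asked, and still so for the second after the job is handed in, with the robot touching nothing.
It also fails if it takes over 61 s, if anything falls off the work surface, if the arm or the gripper's body presses on something with over 40 N, if the wrist force passes 120 N, or if a joint passes its speed limit or range.

## Working session

There is one attempt and no reset: what is moved stays moved. The work goes in short steps, Python scripts to look and compute and a tool call to move; the robot and the scene stay as the last step left them, time stands still between calls to the robot, and variables do not carry over. Pictures are saved under pics/ and viewed, at most 10 in all, crops included, and the job is handed in when it is done.

Besides the shell and the picture viewer there is one more tool, called after "Emit:" as name(argument=value, ...) on one line, values as JSON. servo_tool: Moves the arm, as the interface text tells. Shifts and turns lie within -1 to 1; 1 stands for 300 mm of shift or pi rad of turn. Its arguments: {"type":"object","properties":{"series":{"type":"array"},"grip_force":{"type":"number"}},"required":["series"]}

```bash
mkdir -p pics
cat > h.py <<'E'
import numpy as np, cv2
from cell import get_obs, eyes, env
from scipy.spatial.transform import Rotation as R
def pts(c, T=None):
    h,w=c['depth'].shape
    u,v=np.meshgrid(np.arange(w),np.arange(h))
    K=np.array([[c['fx'],0,c['cx']],[0,c['fy'],c['cy']],[0,0,1.]])
    n=cv2.undistortPoints(np.stack([u,v],-1).reshape(-1,1,2).astype(np.float32),K,np.array(c['distortion'])).reshape(h,w,2)
    P=np.dstack([n,np.ones((h,w))])*c['depth'][...,None]
    if T is None: r,o=np.array(c['rotation']),np.array(c['origin'])
    else: r,o=T[:3,:3],T[:3,3]
    return P@r.T+o
def cam(name):
    s=get_obs(); c=eyes.read_camera(name); T=None
    if name=='wrist':
        T=np.eye(4);T[:3,:3]=R.from_euler('xyz',s['tool_rot'],degrees=True).as_matrix();T[:3,3]=s['tool_pos'];T=T@np.array(c['mount'])
    return c,pts(c,T)
E
python3 - <<'E'
from h import *
c,P=cam('top'); cv2.imwrite('pics/top.png',c['frame'][...,::-1]); np.save('top.npy',P)
d,Q=cam('side'); cv2.imwrite('pics/side.png',d['frame'][...,::-1]); np.save('side.npy',Q)
print(get_obs()); print(c['origin'],c['rotation'],(c['depth']>0).mean(), np.array(eyes.read_camera('wrist')['mount']))
m=((P[...,2]>0.015)&(c['depth']>0)).astype(np.uint8)
n,l,st,ce=cv2.connectedComponentsWithStats(m)
for i in range(1,n):
    if st[i,4]>60:
        p=P[l==i]; print(st[i],ce[i].round(),p.min(0).round(3),p.max(0).round(3))
E
```

```text
Traceback (most recent call last):
  File "h.py", line 17, in cam
    return c,pts(c,T)
             ~~~^^^^^
  File "h.py", line 12, in pts
    return P@r.T+o
           ~~~~~^~
ValueError: operands could not be broadcast together with shapes (480,640) (3,)
```

```bash
sed -i "s/r,o=np.array(c\['rotation'\])/r,o=R.from_euler('xyz',c['rotation'],degrees=True).as_matrix()/" h.py
python3 - <<'E'
from h import *
c,P=cam('top'); cv2.imwrite('pics/top.png',c['frame'][...,::-1]); np.save('top.npy',P)
d,Q=cam('side'); cv2.imwrite('pics/side.png',d['frame'][...,::-1]); np.save('side.npy',Q)
print(get_obs()); print(c['origin'],c['rotation'],d['origin'],d['rotation'],(c['depth']>0).mean(), np.array(eyes.read_camera('wrist')['mount']))
m=((P[...,2]>0.015)&(c['depth']>0)).astype(np.uint8)
n,l,st,ce=cv2.connectedComponentsWithStats(m)
for i in range(1,n):
    if st[i,4]>60:
        p=P[l==i]; print(st[i],ce[i].round(),p.min(0).round(3),p.max(0).round(3))
E
```

```text
{'time_s': 0.15, 'qpos': array([-71.09633072,  18.42998135,  -4.01478373,  83.15679071,
         1.29587147,  78.54209817,  -3.25967028]), 'joint_velocities': array([ 0.03049041, -0.16353044, -0.11533512, -0.19859508,  0.05313596,
       -0.01390857,  0.09881322]), 'effort': array([ 4.70492869e-04, -4.91790104e+01, -4.04143129e-01, -3.12878680e+01,
       -6.38189446e-02,  4.04700253e-02,  1.24764138e-04]), 'tool_pos': array([0.20182533, 0.61744218, 0.221723  ]), 'tool_rot': array([-1.79916390e+02,  6.10666517e-03,  1.61905477e+02]), 'force': array([-0.04068067,  0.18328584, -0.06695125]), 'wrist_torque': array([ 0.04881361, -0.05419399, -0.02278174]), 'grasp_force': 0.0, 'grip_width': 0.08692132156503644}
[0.33061945 0.00452555 1.1817097 ] [-171.46033782   -0.80355867  -90.70355134] [ 0.00972605 -0.74575095  0.84665253] [-131.34045324    0.18423655  -31.92612188] 0.9960286458333333 [[-5.49483118e-04 -9.59494639e-01 -2.81726350e-01  7.62432529e-02]
 [ 9.99999824e-01 -5.89697065e-04  5.79574868e-05 -4.85490358e-04]
 [-2.21743100e-04 -2.81726269e-01  9.59494794e-01 -1.63400142e-01]
 [ 
[... 646 characters left out ...]
1   61 2585] [345. 224.] [ 0.492 -0.122  0.015] [0.622 0.005 0.063]
[171 210  15  14 154] [178. 216.] [0.571 0.288 0.015] [0.593 0.311 0.061]
[522 219  16 104 894] [531. 276.] [ 0.348 -0.481  0.015] [ 0.573 -0.439  0.03 ]
[ 188  278   47   45 1638] [211. 300.] [0.356 0.18  0.015] [0.45  0.272 0.114]
[431 302  12   8  76] [437. 306.] [ 0.376 -0.256  0.016] [ 0.391 -0.242  0.065]
[268 315  11  12 100] [273. 321.] [0.346 0.085 0.018] [0.369 0.107 0.049]
[ 561  327   79  120 8739] [602. 385.] [ 0.103 -0.645  0.015] [ 0.334 -0.516  0.136]
[ 138  369   66   67 3098] [170. 402.] [0.131 0.235 0.015] [0.261 0.366 0.063]
[ 278  448   82   32 1514] [320. 467.] [ 0.033 -0.081  0.015] [0.096 0.086 0.164]
```

View pics/top.png

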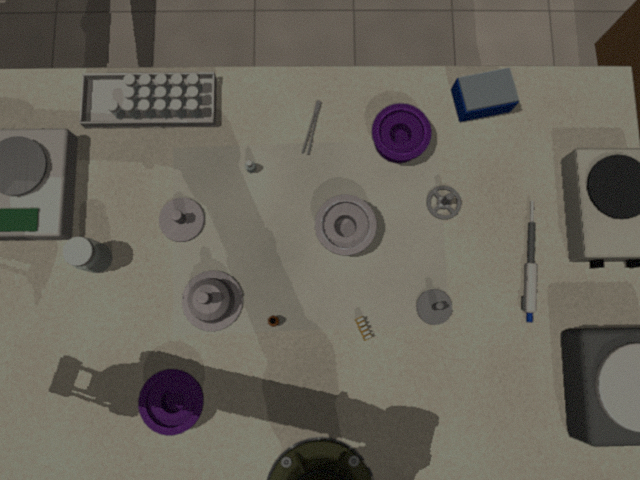

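View pics/side.png

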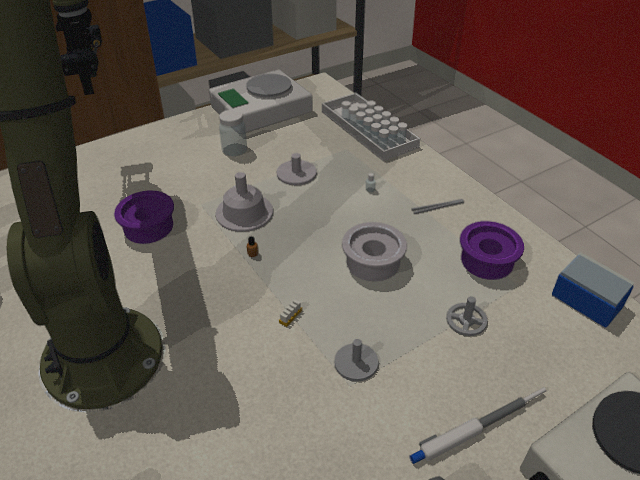

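The top view shows the grey pot at (346,225), the spoked plate at (444,202) and the domed lid at (212,300). The side view confirms the solid plate at (357,361), the flat lid at (297,170) and two purple pots.

```bash
cat >> h.py <<'E'
from scipy.optimize import least_squares
def circ(p):
    f=least_squares(lambda q:np.hypot(p[:,0]-q[0],p[:,1]-q[1])-q[2],[*p[:,:2].mean(0),.05],loss='soft_l1',f_scale=.002).x
    return f.round(4)
def ring(P,ctr,rad,z0,z1):
    "min-enclosing circle and mean of points in a height band"
    m=(np.hypot(P[...,0]-ctr[0],P[...,1]-ctr[1])<rad)&(P[...,2]>z0)&(P[...,2]<z1)
    p=P[m]; q=p[:,:2].astype(np.float32); hull=cv2.convexHull(q.reshape(-1,1,2))[:,0]
    return 'n',len(p),'circ(hull)',circ(hull),'mean',p.mean(0).round(4),'medz',np.median(p[:,2]).round(4)
E
python3 - <<'E'
from h import *
for f in ('top.npy','side.npy'):
    P=np.load(f); print(f)
    print('pot',ring(P,(.557,-.058),.085,.052,.066))
    print('plate',ring(P,(.616,-.281),.055,.006,.02)); print('stem',ring(P,(.616,-.281),.03,.05,.07))
    print('lidflange',ring(P,(.40,.226),.085,.003,.02)); print('knob',ring(P,(.40,.226),.04,.1,.12)); print('bench',np.median(P[(abs(P[...,0]-.5)<.03)&(abs(P[...,1]-.12)<.03)][:,2]))
E
```

```text
top.npy
pot ('n', 1175, 'circ(hull)', array([ 0.5575, -0.0591,  0.0647]), 'mean', array([ 0.5569, -0.0584,  0.0558]), 'medz', np.float64(0.0556))
plate ('n', 406, 'circ(hull)', array([ 0.6165, -0.2815,  0.0383]), 'mean', array([ 0.6156, -0.2811,  0.0086]), 'medz', np.float64(0.0082))
stem ('n', 49, 'circ(hull)', array([ 0.6163, -0.2813,  0.0074]), 'mean', array([ 0.6157, -0.2808,  0.0585]), 'medz', np.float64(0.0589))
lidflange ('n', 1516, 'circ(hull)', array([0.3987, 0.226 , 0.0834]), 'mean', array([0.4004, 0.2233, 0.0073]), 'medz', np.float64(0.007))
knob ('n', 122, 'circ(hull)', array([0.4032, 0.2283, 0.0118]), 'mean', array([0.4028, 0.2277, 0.108 ]), 'medz', np.float64(0.1081))
bench 0.000540497997444378
side.npy
pot ('n', 1081, 'circ(hull)', array([ 0.5591, -0.0607,  0.0657]), 'mean', array([ 0.5568, -0.0644,  0.0561]), 'medz', np.float64(0.0562))
plate ('n', 573, 'circ(hull)', array([ 0.617 , -0.2841,  0.0391]), 'mean', array([ 0.6142, -0.2878,  0.0086]), 'medz', np.float64(0.0083))
stem ('n', 69, 'circ(hull)', array([ 0.6172, -0.2855,  0.0083]), 'mean', array([ 0.6162, -0.2859,  0.0575]), 'medz', np.float64(0.0581))
lidflange ('n', 885, 'circ(hull)', array([0.4004, 0.2256, 0.0818]), 'mean', array([0.3942, 0.199 , 0.0087]), 'medz', np.float64(0.0081))
knob ('n', 84, 'circ(hull)', array([0.4039, 0.2263, 0.0123]), 'mean', array([0.4034, 0.2243, 0.1062]), 'medz', np.float64(0.1067))
bench 0.0011805471952750501
```

Emit:
servo_tool(series=[[[-0.86,-0.48,0,0,0,0.4,1],[-0.86,-0.48,0,0,0,0.4,1],[-0.86,-0.48,0,0,0,0.4,1],[-0.86,-0.48,0,0,0,0.4,1],[-0.86,-0.48,0,0,0,0.4,1],[-0.86,-0.48,0,0,0,0.4,1],[-0.86,-0.48,0,0,0,0.4,1],[-0.86,-0.48,0,0,0,0.4,1],[-0.86,-0.48,0,0,0,0.4,1],[-0.86,-0.48,0,0,0,0.4,1],[-0.86,-0.48,0,0,0,0.4,1],[-0.86,-0.48,0,0,0,0.4,1]]])

```text
time_s: 1.2
tool_pos: [0.4022, 0.4009, 0.2224]
tool_rot: [-180.0, 0.0, 90.1]
force: [-0.4, 0.2, 0.2]
grip_width: 0.0865
grasp_force: 0.0
```

Emit:
servo_tool(series=[[[-1.0,0.66,0,0,0,0,1],[-1.0,0.66,0,0,0,0,1],[-1.0,0.66,0,0,0,0,1],[-1.0,0.66,0,0,0,0,1],[-1.0,0.66,0,0,0,0,1],[-1.0,0.66,0,0,0,0,1],[-1.0,0.66,0,0,0,0,1],[-1.0,0.66,0,0,0,0,1],[-1.0,0.66,0,0,0,0,1]]])

```text
time_s: 1.95
tool_pos: [0.6017, 0.0955, 0.2227]
tool_rot: [179.9, 0.1, 89.9]
force: [0.7, -0.8, -0.5]
grip_width: 0.0869
grasp_force: 0.0
```

Emit:
servo_tool(series=[[[-1.0,0.05,0.1,0,0,0,1],[-1.0,0.05,0.1,0,0,0,1],[-1.0,0.05,0.1,0,0,0,1],[-1.0,0.05,0.1,0,0,0,1],[-1.0,0.05,0.1,0,0,0,1],[-1.0,0.05,0.1,0,0,0,1],[-1.0,0.05,0.1,0,0,0,1],[-1.0,0.05,0.1,0,0,0,1],[-1.0,0.05,0.1,0,0,0,1]]])

```text
time_s: 2.7
tool_pos: [0.6128, -0.2052, 0.192]
tool_rot: [-179.9, 0.2, 89.6]
force: [-0.3, -0.1, -0.6]
grip_width: 0.0872
grasp_force: 0.0
```

Run:
```python
from h import *
print(get_obs()['tool_pos'])
c,P=cam('wrist'); cv2.imwrite('pics/w1.png',c['frame'][...,::-1])
print('plate',ring(P,(.6165,-.283),.055,.006,.02)); print('stem',ring(P,(.6165,-.283),.03,.05,.07))
print('potrim',ring(P,(.558,-.06),.085,.05,.066))
```

```text
[ 0.61281009 -0.20516226  0.19203167]
plate ('n', 3315, 'circ(hull)', array([ 0.6188, -0.2834,  0.0387]), 'mean', array([ 0.6186, -0.2803,  0.0092]), 'medz', np.float64(0.0091))
stem ('n', 383, 'circ(hull)', array([ 0.6187, -0.2832,  0.0079]), 'mean', array([ 0.6188, -0.2817,  0.0594]), 'medz', np.float64(0.0607))
potrim ('n', 7385, 'circ(hull)', array([ 0.5606, -0.0607,  0.0652]), 'mean', array([ 0.5599, -0.0923,  0.057 ]), 'medz', np.float64(0.0571))
```

View pics/w1.png

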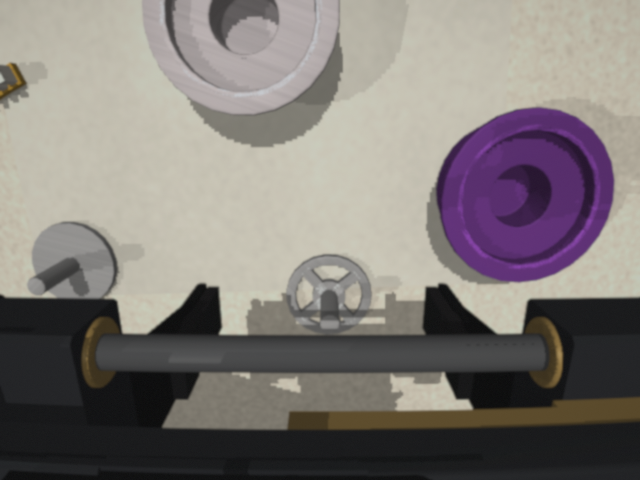

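The wrist view shows the spoked plate at (329,293), midway between the fingers; the pot is at the top and the purple pot on the right. I'll move over the stem and go down.

Emit:
servo_tool(series=[[[-0.13,0.01,0,0,0,0,1],[-0.26,0.015,0,0,0,0,1],[-0.26,0.015,0.1,0,0,0,1],[-0.26,0.015,0.2,0,0,0,1],[-0.26,0.015,0.3,0,0,0,1],[-0.26,0.015,0.4,0,0,0,0.8],[-0.26,0.015,0.48,0,0,0,0.7],[-0.26,0.015,0.53,0,0,0,0.6],[-0.26,0.015,0.56,0,0,0,0.5],[-0.26,0.015,0.57,0,0,0,0.5],[-0.26,0.015,0.57,0,0,0,0.5]]])

```text
time_s: 3.67
tool_pos: [0.6195, -0.2766, 0.0218]
tool_rot: [180.0, -0.0, 90.0]
force: [-0.1, 0.6, 0.2]
grip_width: 0.0551
grasp_force: 0.0
```

Emit:
servo_tool(series=[[[0,0,0,0,0,0,0.3],[0,0,0,0,0,0,0.1],[0,0,0,0,0,0,0],[0,0,0,0,0,0,0],[0,0,0,0,0,0,0],[0,0,0,0,0,0,0],[0,0,0,0,0,0,0],[0,0,0,0,0,0,0]]], grip_force=25)

```text
time_s: 4.33
tool_pos: [0.619, -0.2776, 0.022]
tool_rot: [180.0, 0.0, 89.9]
force: [0.3, -0.2, 3.1]
grip_width: 0.0151
grasp_force: 25.0
```

Emit:
servo_tool(series=[[[0,0,0,0,0,0,0.35],[0,0,0,0,0,0,0.35],[0,0,0,0,0,0,0.35],[-0.018,0,0,0,0,0,0.35],[-0.018,0,0,0,0,0,0.3],[-0.018,0,0,0,0,0,0],[-0.018,0,0,0,0,0,0],[-0.018,0,0,0,0,0,0],[-0.018,0,0,0,0,0,0],[-0.018,0,0,0,0,0,0],[-0.018,0,0,0,0,0,0],[-0.018,0,0,0,0,0,0]]], grip_force=25)

```text
time_s: 5.33
tool_pos: [0.6188, -0.2828, 0.0215]
tool_rot: [-180.0, -0.0, 89.9]
force: [1.0, 0.0, -0.9]
grip_width: 0.0151
grasp_force: 25.0
```

Emit:
servo_tool(series=[[[0,0,-0.03,0,0,0,0],[0,0,-0.1,0,0,0,0],[0,0,-0.2,0,0,0,0],[0,0,-0.3,0,0,0,0],[0,0,-0.35,0,0,0,0],[0,0,-0.35,0,0,0,0],[0,0,-0.35,0,0,0,0]]])

```text
time_s: 5.92
tool_pos: [0.6194, -0.2831, 0.1279]
tool_rot: [179.9, 0.0, 89.9]
force: [0.1, -0.0, -1.9]
grip_width: 0.0151
grasp_force: 25.0
```

Emit:
servo_tool(series=[[[0.12,-0.03,0,0,0,0,0],[0.24,-0.06,0,0,0,0,0],[0.36,-0.1,0,0,0,0,0],[0.48,-0.13,0,0,0,0,0],[0.6,-0.16,0,0,0,0,0],[0.7,-0.19,0,0,0,0,0],[0.742,-0.197,0,0,0,0,0],[0.742,-0.197,0,0,0,0,0],[0.742,-0.197,0,0,0,0,0],[0.742,-0.197,0,0,0,0,0]]])

```text
time_s: 6.75
tool_pos: [0.5596, -0.0617, 0.1258]
tool_rot: [-179.9, 0.1, 89.8]
force: [0.1, 0.0, -1.6]
grip_width: 0.0151
grasp_force: 25.0
```

Run:
```python
from h import *
s=get_obs();print(s['tool_pos'],s['grip_width'],s['force'])
for n in('top','side','wrist'):
    c,P=cam(n); cv2.imwrite(f'pics/{n}2.png',c['frame'][...,::-1])
    for k,a in (('pot',(.06,.05,.062)),('plate',(.05,.1,.125))):
        try: print(n,k,ring(P,(.559,-.06),a[0]+.02,*a[1:]))
        except Exception as e: print(n,k,e)
```

```text
[ 0.55960192 -0.06169451  0.12582986] 0.01514864707997641 [ 0.07974879  0.00348722 -1.62222814]
top pot ('n', 161, 'circ(hull)', array([ 0.5592, -0.0514,  0.0565]), 'mean', array([ 0.5684, -0.0035,  0.0557]), 'medz', np.float64(0.0559))
top plate 'NoneType' object is not subscriptable
side pot ('n', 942, 'circ(hull)', array([ 0.5586, -0.0616,  0.0652]), 'mean', array([ 0.5485, -0.0736,  0.0558]), 'medz', np.float64(0.0561))
side plate ('n', 587, 'circ(hull)', array([ 0.5591, -0.0639,  0.0386]), 'mean', array([ 0.5536, -0.0712,  0.1121]), 'medz', np.float64(0.1125))
wrist pot ('n', 11368, 'circ(hull)', array([ 0.5605, -0.0593,  0.0652]), 'mean', array([ 0.5609, -0.0325,  0.057 ]), 'medz', np.float64(0.0571))
wrist plate ('n', 8138, 'circ(hull)', array([ 0.5606, -0.0618,  0.038 ]), 'mean', array([ 0.5611, -0.0444,  0.1137]), 'medz', np.float64(0.1138))
```

View pics/side2.png

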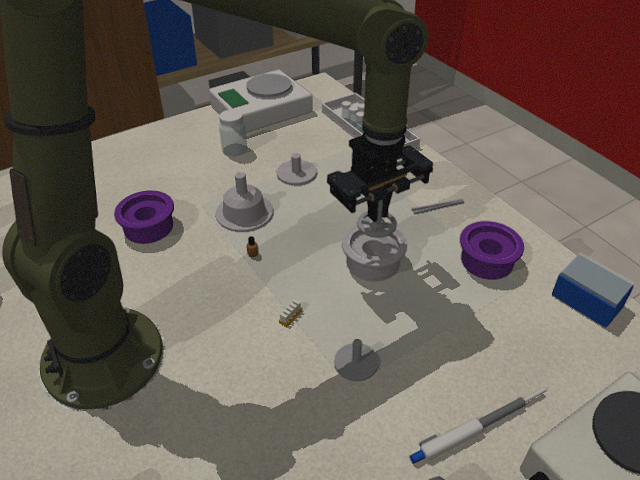

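The side view shows the plate held level above the pot at (375,235). It needs about 2 mm more in +y.

Emit:
servo_tool(series=[[[0.008,0,0.03,0,0,0,0],[0.008,0,0.08,0,0,0,0],[0.008,0,0.13,0,0,0,0],[0.008,0,0.165,0,0,0,0],[0.008,0,0.185,0,0,0,0],[0.008,0,0.192,0,0,0,0],[0.008,0,0.197,0,0,0,0],[0.008,0,0.197,0,0,0,0],[0.008,0,0.197,0,0,0,0]]])

```text
time_s: 7.65
tool_pos: [0.5606, -0.0579, 0.0681]
tool_rot: [179.9, -0.0, 89.9]
force: [-0.3, -0.5, -0.4]
grip_width: 0.0153
grasp_force: 25.0
```

Emit:
servo_tool(series=[[[0,0,0.003,0,0,0,0],[0,0,0.006,0,0,0,0],[0,0,0.009,0,0,0,0],[0,0,0.009,0,0,0,0]]])

```text
time_s: 7.98
tool_pos: [0.5601, -0.0577, 0.0648]
tool_rot: [180.0, -0.0, 89.9]
force: [-0.5, -0.4, -2.2]
grip_width: 0.0155
grasp_force: 25.0
```

Emit:
servo_tool(series=[[[-0.004,0,0.002,0,0,0,0],[-0.004,0,0.004,0,0,0,0],[-0.004,0,0.004,0,0,0,0]]])

```text
time_s: 8.23
tool_pos: [0.56, -0.0591, 0.0635]
tool_rot: [-180.0, -0.0, 89.9]
force: [0.2, -0.0, -1.2]
grip_width: 0.0153
grasp_force: 25.0
```

Emit:
servo_tool(series=[[[0,0,0.002,0,0,0,0],[0,0,0.004,0,0,0,0],[0,0,0.004,0,0,0,0]]])

```text
time_s: 8.48
tool_pos: [0.5601, -0.0591, 0.0634]
tool_rot: [-180.0, -0.0, 89.9]
force: [-3.9, -0.1, 6.3]
grip_width: 0.0153
grasp_force: 25.0
```

Emit:
servo_tool(series=[[[0,0,0,0,0,0,0.2],[0,0,0,0,0,0,0.3],[0,0,0,0,0,0,0.4],[0,0,0,0,0,0,0.4],[0,0,0,0,0,0,0.4],[0,0,-0.05,0,0,0,0.4],[0,0,-0.15,0,0,0,0.4],[0,0,-0.28,0,0,0,0.5],[0,0,-0.41,0,0,0,0.6],[0,0,-0.5,0,0,0,0.6],[0,0,-0.5,0,0,0,0.6]]])

```text
time_s: 9.4
tool_pos: [0.5638, -0.0595, 0.219]
tool_rot: [179.4, -0.1, 89.9]
force: [0.4, -0.5, 0.2]
grip_width: 0.0497
grasp_force: 0.0
```

Emit:
servo_tool(series=[[[0.14,-0.05,0,0,0,0,0.8],[0.27,-0.1,0,0,0,0,0.8],[0.4,-0.15,0,0,0,0,0.8],[0.53,-0.2,0,0,0,0,0.8],[0.66,-0.25,0,0,0,0,0.8],[0.78,-0.3,0,0,0,0,0.8],[0.9,-0.36,0,0,0,0,0.8],[0.9,-0.4,0,0,0,0,0.8],[0.9,-0.4,0,0,0,0,0.8],[0.9,-0.4,0,0,0,0,0.8]]])

```text
time_s: 10.23
tool_pos: [0.4403, 0.2111, 0.212]
tool_rot: [180.0, 0.0, 90.0]
force: [0.0, -0.1, 0.3]
grip_width: 0.0694
grasp_force: 0.0
```

Run:
```python
from h import *
s=get_obs();print(s['tool_pos'],s['grip_width'],s['force'])
for n in('top','side','wrist'):
    c,P=cam(n); cv2.imwrite(f'pics/{n}3.png',c['frame'][...,::-1])
    for k,a in (('pot',(.559,-.06),.08,.052,.06),('plate',(.559,-.06),.041,.046,.052),('stem',(.559,-.06),.03,.095,.108),('knob',(.4035,.2275),.04,.098,.12),('flange',(.4035,.2275),.07,.003,.012)):
        try: print(n,k,ring(P,*a[1:]) if 0 else ring(P,*a[0:0],*a[1:]))
        except Exception as e: print(n,k,'-')
```

```text
[0.44025976 0.21106988 0.21196795] 0.06943340641832421 [ 0.03480541 -0.09773307  0.32825591]Traceback (most recent call last):
  File "<stdin>", line 5, in <module>
ValueError: too many values to unpack (expected 2)
```

View pics/top3.png

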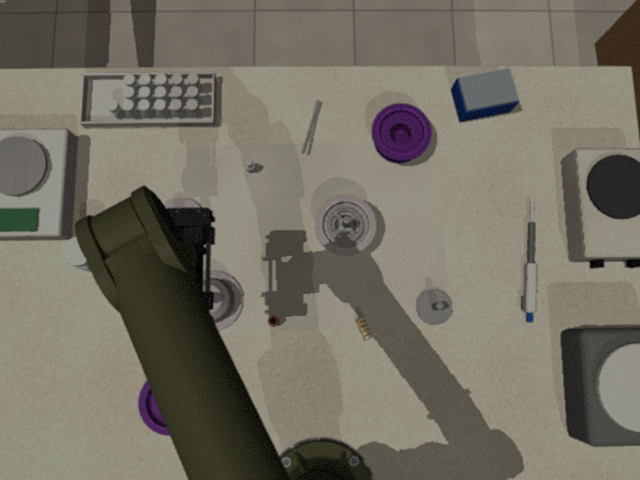

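The top view shows the plate seated in the pot at (346,225), with the arm clear of it. Next I'll measure the seating and the lid.

```bash
cat > m.py <<'E'
from h import *
s=get_obs();print(s['tool_pos'],s['grip_width'],s['force'])
for n in('top','side','wrist'):
    c,P=cam(n)
    for k,a in (('pot',((.559,-.06),.08,.052,.06)),('plate',((.559,-.06),.042,.046,.052)),('stem',((.559,-.06),.03,.095,.108)),('knob',((.4035,.2275),.04,.098,.12)),('flange',((.4035,.2275),.07,.003,.012))):
        try: print(n,k,ring(P,*a))
        except Exception: print(n,k,'-')
E
python3 m.py
```

```text
[0.44104636 0.21020967 0.21211967] 0.0693787770648046 [-0.09897268 -0.62561715 -0.78035814]
top pot ('n', 1251, 'circ(hull)', array([ 0.5575, -0.0592,  0.0646]), 'mean', array([ 0.5568, -0.0589,  0.0555]), 'medz', np.float64(0.0554))
top plate ('n', 520, 'circ(hull)', array([ 0.558 , -0.0597,  0.0382]), 'mean', array([ 0.5576, -0.0593,  0.0493]), 'medz', np.float64(0.0494))
top stem ('n', 49, 'circ(hull)', array([ 0.5583, -0.0595,  0.0074]), 'mean', array([ 0.558 , -0.0597,  0.101 ]), 'medz', np.float64(0.101))
top knob -
top flange ('n', 682, 'circ(hull)', array([0.4044, 0.2248, 0.0666]), 'mean', array([0.4086, 0.1914, 0.0073]), 'medz', np.float64(0.0074))
side pot ('n', 1123, 'circ(hull)', array([ 0.5589, -0.0611,  0.0657]), 'mean', array([ 0.5557, -0.0658,  0.056 ]), 'medz', np.float64(0.0561))
side plate ('n', 455, 'circ(hull)', array([ 0.5604, -0.0613,  0.0389]), 'mean', array([ 0.5577, -0.0635,  0.0495]), 'medz', np.float64(0.0497))
side stem ('n', 48, 'circ(hull)', array([ 0.5603, -0.0617,  0.0079]), 'mean', array([ 0.5585, -0.062 ,  0.1013]), 'medz', np.float64(0.1019))
side knob ('n', 88, 'circ(hull)', array([0.4035, 0.2258, 0.0121]), 'mean', array([0.4031, 0.2241, 0.1058]), 'medz', np.float64(0.1066))
side flange ('n', 657, 'circ(hull)', array([0.4034, 0.2269, 0.0679]), 'mean', array([0.3929, 0.2011, 0.0077]), 'medz', np.float64(0.0078))
wrist pot -
wrist plate -
wrist stem -
wrist knob ('n', 1081, 'circ(hull)', array([0.4056, 0.2289, 0.0117]), 'mean', array([0.4061, 0.2297, 0.109 ]), 'medz', np.float64(0.1095))
wrist flange ('n', 6594, 'circ(hull)', array([0.4035, 0.2277, 0.0692]), 'mean', array([0.4098, 0.239 , 0.0086]), 'medz', np.float64(0.0086))
```

Emit:
servo_tool(series=[[[0.058,-0.12,0,0,0,0,0.8],[0.058,-0.12,0,0,0,0,0.8],[0.058,-0.12,0.08,0,0,0,0.8],[0.058,-0.12,0.18,0,0,0,0.8],[0.058,-0.12,0.28,0,0,0,0.8],[0.058,-0.12,0.36,0,0,0,0.8],[0.058,-0.12,0.42,0,0,0,0.7],[0.058,-0.12,0.45,0,0,0,0.6],[0.058,-0.12,0.465,0,0,0,0.6],[0.058,-0.12,0.465,0,0,0,0.6],[0.058,-0.12,0.465,0,0,0,0.6]]])

```text
time_s: 11.35
tool_pos: [0.4054, 0.2289, 0.0738]
tool_rot: [179.9, -0.1, 89.9]
force: [0.3, -0.6, 0.9]
grip_width: 0.0529
grasp_force: 0.0
```

Emit:
servo_tool(series=[[[-0.003,0,0.007,0,0,0,0.4],[-0.003,0,0.007,0,0,0,0.2],[-0.003,0,0.007,0,0,0,0],[-0.003,0,0.007,0,0,0,0],[-0.003,0,0.007,0,0,0,0],[-0.003,0,0.007,0,0,0,0],[-0.003,0,0.007,0,0,0,0],[-0.003,0,0.007,0,0,0,0]]], grip_force=35)

```text
time_s: 12.02
tool_pos: [0.4047, 0.2279, 0.071]
tool_rot: [180.0, -0.0, 89.9]
force: [0.5, 0.0, 2.3]
grip_width: 0.0229
grasp_force: 35.0
```

Emit:
servo_tool(series=[[[0,0,-0.02,0,0,0,0],[0,0,-0.07,0,0,0,0],[0,0,-0.15,0,0,0,0],[0,0,-0.25,0,0,0,0],[0,0,-0.35,0,0,0,0],[0,0,-0.43,0,0,0,0],[0,0,-0.48,0,0,0,0],[0,0,-0.5,0,0,0,0],[0,0,-0.5,0,0,0,0],[0,0,-0.5,0,0,0,0]]])

```text
time_s: 12.85
tool_pos: [0.4039, 0.2273, 0.2196]
tool_rot: [-179.9, 0.1, 89.9]
force: [-0.9, -0.2, -4.4]
grip_width: 0.0231
grasp_force: 35.0
```

Emit:
servo_tool(series=[[[-0.05,0.03,0,0,0,0,0],[-0.14,0.08,0,0,0,0,0],[-0.25,0.14,0,0,0,0,0],[-0.36,0.2,0,0,0,0,0],[-0.47,0.26,0,0,0,0,0],[-0.58,0.32,0,0,0,0,0],[-0.69,0.38,0,0,0,0,0],[-0.79,0.44,0,0,0,0,0],[-0.88,0.48,0,0,0,0,0],[-0.935,0.51,0,0,0,0,0],[-0.954,0.517,0,0,0,0,0],[-0.954,0.517,0,0,0,0,0]]])

```text
time_s: 13.85
tool_pos: [0.5583, -0.0609, 0.2188]
tool_rot: [-179.8, 0.1, 89.7]
force: [-0.6, -0.3, -3.6]
grip_width: 0.023
grasp_force: 35.0
```

Emit:
servo_tool(series=[[[0,0,0.02,0,0,0,0],[0,0,0.05,0,0,0,0],[0,0,0.08,0,0,0,0],[0,0,0.1,0,0,0,0],[0,0,0.1,0,0,0,0],[0,0,0.1,0,0,0,0]]])

```text
time_s: 14.35
tool_pos: [0.5587, -0.058, 0.1901]
tool_rot: [-179.9, -0.0, 90.0]
force: [0.3, -0.4, -3.9]
grip_width: 0.0235
grasp_force: 35.0
```

Run:
```python
from h import *
s=get_obs();print(s['tool_pos'],s['tool_rot'],s['grip_width'])
for n in('top','side','wrist'):
    c,P=cam(n); cv2.imwrite(f'pics/{n}4.png',c['frame'][...,::-1])
    for k,a in (('pot',((.559,-.06),.08,.05,.062)),('lidflange',((.559,-.06),.08,.115,.132))):
        try: print(n,k,ring(P,*a))
        except Exception: print(n,k,'-')
    m=(np.hypot(P[...,0]-.559,P[...,1]+.06)<.068)&(np.hypot(P[...,0]-.559,P[...,1]+.06)>.05)&(P[...,2]>.112)&(P[...,2]<.135)
    p=P[m]
    if len(p)>50: print(n,'tilt deg',np.degrees(np.linalg.lstsq(np.c_[p[:,:2],np.ones(len(p))],p[:,2],rcond=None)[0][:2]))
```

```text
[ 0.55865955 -0.058021    0.19008119] [-1.79929804e+02 -1.00567094e-02  8.99601187e+01] 0.02347905521326756
top pot ('n', 7, 'circ(hull)', array([  7.5837, -18.4924,  19.7903]), 'mean', array([0.5367, 0.0007, 0.0543]), 'medz', np.float64(0.0544))
top lidflange ('n', 226, 'circ(hull)', array([ 0.5562, -0.058 ,  0.0653]), 'mean', array([ 0.565 , -0.0016,  0.1259]), 'medz', np.float64(0.1259))
top tilt deg [-0.86972127  0.16006602]
side pot ('n', 1052, 'circ(hull)', array([ 0.5583, -0.0623,  0.0646]), 'mean', array([ 0.5453, -0.0789,  0.055 ]), 'medz', np.float64(0.0555))
side lidflange ('n', 961, 'circ(hull)', array([ 0.5581, -0.0592,  0.0654]), 'mean', array([ 0.5412, -0.0811,  0.1274]), 'medz', np.float64(0.1276))
side tilt deg [0.57239668 0.68272791]
wrist pot ('n', 44, 'circ(hull)', array([ 0.5599, -0.0555,  0.0613]), 'mean', array([0.559 , 0.0051, 0.0547]), 'medz', np.float64(0.055))
wrist lidflange ('n', 11569, 'circ(hull)', array([ 0.5604, -0.057 ,  0.0653]), 'mean', array([ 0.5606, -0.0258,  0.1286]), 'medz', np.float64(0.1286))
wrist tilt deg [0.04561428 0.0106944 ]
```

View pics/side4.png

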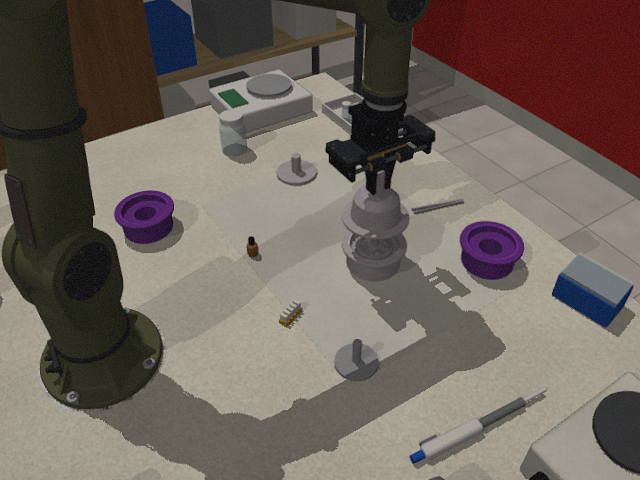

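The side view shows the lid held level just above the pot at (375,225), with the plate seated inside. I'll correct about 2 mm in −y and lower.

Emit:
servo_tool(series=[[[-0.007,0.002,0.02,0,0,0,0],[-0.007,0.002,0.05,0,0,0,0],[-0.007,0.002,0.08,0,0,0,0],[-0.007,0.002,0.11,0,0,0,0],[-0.007,0.002,0.14,0,0,0,0],[-0.007,0.002,0.165,0,0,0,0],[-0.007,0.002,0.18,0,0,0,0],[-0.007,0.002,0.19,0,0,0,0],[-0.007,0.002,0.195,0,0,0,0],[-0.007,0.002,0.195,0,0,0,0],[-0.007,0.002,0.195,0,0,0,0]]])

```text
time_s: 15.42
tool_pos: [0.5601, -0.0608, 0.1326]
tool_rot: [180.0, -0.0, 89.9]
force: [-0.8, 1.4, -4.1]
grip_width: 0.0229
grasp_force: 35.0
```

Run:
```python
from h import *
s=get_obs();print(s['tool_pos'],s['tool_rot'],s['force'])
for n in('side','wrist'):
    c,P=cam(n)
    try: print(n,ring(P,(.559,-.06),.08,.064,.074))
    except Exception: print('-')
```

```text
[ 0.56007537 -0.06082882  0.13258794] [ 1.79961416e+02 -4.26159311e-03  8.99036788e+01] [-0.83726936  1.38942888 -4.08199506]
side ('n', 913, 'circ(hull)', array([ 0.5591, -0.0622,  0.0651]), 'mean', array([ 0.5428, -0.0829,  0.0695]), 'medz', np.float64(0.0694))
wrist ('n', 11586, 'circ(hull)', array([ 0.5611, -0.0595,  0.0655]), 'mean', array([ 0.5613, -0.0282,  0.0703]), 'medz', np.float64(0.0702))
```

Emit:
servo_tool(series=[[[0.002,-0.001,0.004,0,0,0,0],[0.002,-0.001,0.008,0,0,0,0],[0.002,-0.001,0.011,0,0,0,0],[0.002,-0.001,0.013,0,0,0,0],[0.002,-0.001,0.013,0,0,0,0]]])

```text
time_s: 15.93
tool_pos: [0.5593, -0.0602, 0.1282]
tool_rot: [-180.0, -0.0, 89.9]
force: [-0.7, 0.1, -3.3]
grip_width: 0.0232
grasp_force: 35.0
```

Emit:
servo_tool(series=[[[0,0,0.001,0,0,0,0],[0,0,0.003,0,0,0,0],[0,0,0.003,0,0,0,0]]])

```text
time_s: 16.18
tool_pos: [0.5595, -0.0602, 0.1274]
tool_rot: [-180.0, -0.0, 89.9]
force: [0.4, -0.7, -4.0]
grip_width: 0.0229
grasp_force: 35.0
```

Emit:
servo_tool(series=[[[0,0,0.002,0,0,0,0],[0,0,0.003,0,0,0,0],[0,0,0.003,0,0,0,0]]])

```text
time_s: 16.43
tool_pos: [0.5595, -0.0602, 0.1267]
tool_rot: [180.0, -0.0, 89.9]
force: [-1.1, 0.2, -2.0]
grip_width: 0.023
grasp_force: 35.0
```

Emit:
servo_tool(series=[[[0,0,0.001,0,0,0,0],[0,0,0.002,0,0,0,0],[0,0,0.002,0,0,0,0]]])

```text
time_s: 16.68
tool_pos: [0.5595, -0.0602, 0.1266]
tool_rot: [180.0, -0.0, 89.9]
force: [-3.4, 0.5, 3.2]
grip_width: 0.0229
grasp_force: 35.0
```

Contact: the force went from −4 to +3 N and the height stopped changing. Now I'll release and back off.

Emit:
servo_tool(series=[[[0,0,0,0,0,0,0.3],[0,0,0,0,0,0,0.4],[0,0,0,0,0,0,0.5],[0,0,0,0,0,0,0.5],[0,0,0,0,0,0,0.5],[0,0,-0.04,0,0,0,0.5],[0,0,-0.12,0,0,0,0.6],[0,0,-0.22,0,0,0,0.6],[0,0,-0.32,0,0,0,0.6],[0,0,-0.4,0,0,0,0.6],[0,0,-0.4,0,0,0,0.6]]])

```text
time_s: 17.6
tool_pos: [0.5625, -0.0608, 0.2526]
tool_rot: [179.4, -0.0, 89.9]
force: [0.7, 0.1, 0.7]
grip_width: 0.0516
grasp_force: 0.0
```

Emit:
servo_tool(series=[[[0.14,0,0,0,0,0,0.6],[0.27,0,0,0,0,0,0.6],[0.4,0,0,0,0,0,0.6],[0.53,0,0,0,0,0,0.6],[0.66,0,0,0,0,0,0.6],[0.78,0,0,0,0,0,0.6],[0.9,0,0,0,0,0,0.6],[0.9,0,0,0,0,0,0.6],[0.9,0,0,0,0,0,0.6],[0.9,0,0,0,0,0,0.6],[0.9,0,0,0,0,0,0.6]]])

```text
time_s: 18.52
tool_pos: [0.5604, 0.2078, 0.2462]
tool_rot: [180.0, 0.0, 89.8]
force: [0.5, -0.9, -0.4]
grip_width: 0.0522
grasp_force: 0.0
```

Run:
```python
from h import *
s=get_obs();print(s['time_s'],s['tool_pos'])
for n in('top','side'):
    c,P=cam(n); cv2.imwrite(f'pics/{n}5.png',c['frame'][...,::-1])
    for k,a in (('flange',((.559,-.06),.08,.058,.07)),('knob',((.559,-.06),.04,.15,.175))):
        print(n,k,ring(P,*a))
    r=np.hypot(P[...,0]-.559,P[...,1]+.06); m=(r<.063)&(r>.052)&(P[...,2]>.056)&(P[...,2]<.075); p=P[m]
    print('tilt',np.degrees(np.linalg.lstsq(np.c_[p[:,:2],np.ones(len(p))],p[:,2],rcond=None)[0][:2]))
```

```text
18.5167 [0.56038368 0.20775175 0.24621838]
top flange ('n', 1271, 'circ(hull)', array([ 0.5577, -0.0584,  0.0648]), 'mean', array([ 0.5524, -0.0571,  0.0628]), 'medz', np.float64(0.0627))
top knob ('n', 116, 'circ(hull)', array([ 0.5574, -0.059 ,  0.0109]), 'mean', array([ 0.5568, -0.0585,  0.1624]), 'medz', np.float64(0.1628))
tilt [0.11962959 0.04976041]
side flange ('n', 954, 'circ(hull)', array([ 0.5585, -0.0613,  0.0651]), 'mean', array([ 0.5418, -0.0827,  0.0636]), 'medz', np.float64(0.0635))
side knob ('n', 146, 'circ(hull)', array([ 0.5598, -0.0606,  0.0126]), 'mean', array([ 0.5575, -0.0635,  0.1609]), 'medz', np.float64(0.1629))
tilt [0.36489022 0.19717326]
```

View pics/side5.png

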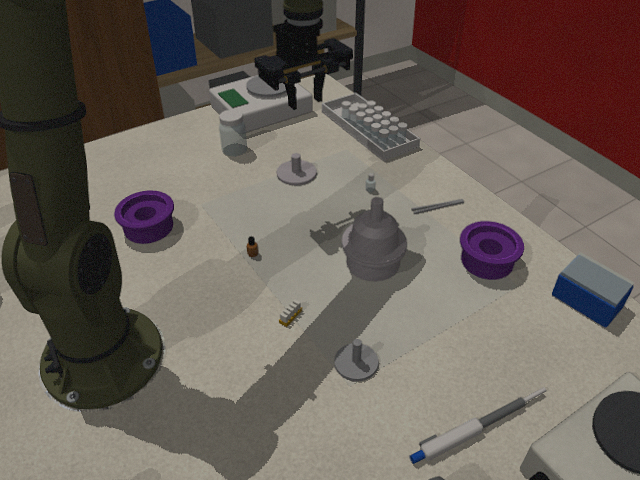

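The picture shows the lid flat and centred on the pot at (375,240), within about 1 mm, and the robot is clear. I'll hand it in.

```bash
python3 -c "
from cell import env
print(env.sign_off())"
```

```text
the job is handed in; nothing more can be done
None
```

The pot is ready and handed in at about 18.6 s: the spoked plate lies flat on the ledge and the domed lid sits flat on the rim, centred to about 1 mm; the judge's verdict was not shown.

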